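# Feed a rack of weld coupons past the sprung gate

### The job

With one fingertip press down the long release bar beside the chute so that the hinged gate sinks out of the channel, and keep it down while the other fingertip pushes the rack of welded coupons along the chute, past the gate, until it is fully home against the end stop. Then take the hand away so that the gate springs shut behind the rack. Push the rack only, never pick it up; the gate must not touch it, and the clamp, cup, roller and offcut stay where they are.

Things in the scene. Friction and masses are not known exactly. Their poses are not given: they have to be found in the camera images.
- chute: Fixed grey chute on a white base board. Origin: on the table, mid-channel, at the gate. y = direction of travel, +x = across, away from the release bar, z up. Open channel 72 mm wide inside, floor at z = 50, walls 6 thick with tops at z = 80, from y = -200 (open end) to the end stop's face at y = 135. The gate crosses at y = 0 through a slot in floor and -x wall; past it that wall has a sloped lead-in.
- chute_home (a point): Point on the channel floor, on its centre line, 90 mm past the gate: the rack's origin is here when it stands home against the end stop; its rear face is then 45 mm past the gate. Axes as the chute's.
- chute_hinge (a point): Middle of the gate's hinge pin, outside the channel's +x wall, 48 mm to +x of the chute's origin and 42 mm above the table. The pin lies along the chute's y.
- gate (a joint): Gate angle, rad: 0 shut (an 8 mm thick steel blade, aslant across the channel, up to 26 mm above its floor at the -x wall); grows as the release bar is pressed down. From 0.36 on the blade is wholly below the channel floor; at 0.42 the bar is level; 0.47 is the stop. A spring shuts it: it takes about 2 N at the middle of the bar to start, 5 N at full opening.
- release_bar (a point): Middle of the top face of the release bar: aluminium strip 50 mm wide, 290 long, 6 thick, fixed to the gate outside the -x wall, along the chute (chute y -215 to 75). In the chute's frame: shut x -64, z 114 mm (bar slopes 0.42 rad, outer edge higher); level x -84, z 62 (12 above the channel floor: the other finger, in the channel, can push meanwhile). Gate clear when this is below z 69; lowest 55.
- rack: Loose white plastic rack with four upright grey coupons fixed in it: 66 mm wide (x), 90 long (y), end plates 42 high, coupons 46 high; 0.25 to 0.5 kg. Origin: centre of its underside. Its y axis is the direction of travel. It starts in the channel with its front face 25 to 70 mm short of the gate's mid-plane. The flat rear end plate (45 mm behind the origin) is the face to push.
- clamp: Bystander: small blue G-clamp lying flat, about 110 x 75 x 18 mm; origin under its frame. Leave it alone.
- cup: Bystander: white plastic cup, 66 mm across, 55 mm high; origin under its centre. Leave it alone.
- roller: Bystander: seam roller lying flat, 160 mm long, 28 mm high, black handle; origin under its middle. Leave it alone.
- offcut: Bystander: grey plastic offcut plate, 90 x 50 x 10 mm; origin under its centre. Leave it alone.

How it is judged:
By the outcome, as a careful person would: the job done as asked, in the order asked, and still so for the second after the job is handed in, with the robot touching nothing.
It also fails if it takes over 38 s, if anything falls off the work surface, if the arm or the gripper's body presses on something with over 40 N, if the wrist force passes 120 N, or if a joint passes its speed limit or range.

### The arm

A 6-joint arm with a two-finger parallel gripper is mounted at the origin on the work surface. World frame = base frame: x ahead of the robot, y to its left, z up, the work surface at z = 0. Lengths are in m, angles in rad, forces in N, time in s.
With the tool pointing down it reaches from about 0.225 to 0.875 m from the base axis. Payload 3.4 kg.
Tool frame: the origin (TCP) lies between the finger pads; the fingertips stand 11 mm ahead of it and the grasp point (between the pads) lies 8 mm behind it; z points along the fingers, y is the line along which they close (so a half turn about z gives the same grasp; the last joint's range is limited). The gripper opens to 85 mm and grips with 20 to 120 N. Pads are 22 mm wide; open, the fingers measure 114 mm over their backs; the gripper's body (76 mm by 85 mm) begins 54 mm behind the grasp point. The pads swing forward as they close: fully open they stand 13 mm farther back than shut.
Start: joints at [-0.121, 0.276, 1.505, -0, 1.361, -0.121], TCP at [0.575, -0, 0.242] pointing down, gripper open.
Joint ranges: [-2.89, 2.89], [-0.75, 2.08], [0.22, 2.7], [-1.18, 4.32], [0.11, 2.71], [-2.7, 2.7]. Speed limits (rad/s): [2.57, 2.57, 3.14, 3.14, 3.14, 3.14].

### API

Orientations are given as a unit quaternion [w, x, y, z].
In Python, from rig import manip, imaging gives the robot as it stands. The module is installed in compiled form; this text tells all that it offers.
- The arm moves only by the tool jog_arm, never from a script. Its argument "deltas" is one flat list of numbers, 7 for each row, row after row: the turn, a rotation vector about the world's x, y, z in degrees, then the shift along the world's x, y, z in mm, then the opening, from 0 (shut) to 1 (fully open). In form: [ax, ay, az, tx, ty, tz, gripper, ax, ay, az, tx, ty, tz, gripper, ...]. A call has 1 to 20 rows; each row is the pose to reach, as a shift and turn from the pose commanded when the call began; what a row does not reach only later rows make up. A row lasts 1/10 s, in which the tool goes at most 50 mm and 8.59 degrees, less where a joint would pass 70% of its speed; a pose out of reach is approached as far as the arm can. A call with a gripper value outside its range is refused whole. The fingers move at their own pace and stop on an object; "grip_force" is the grip in N (left out, the last holds). Time passes only in rows, so rows that repeat a pose let the fingers close. It gives the time, the measured TCP pose, the force, the opening and the grip force at its end, in the units of the state.
- manip.get_state(): the state, without advancing time (a new reading comes with each control period).
- imaging.get_image(name): name is "scene" or "side" or "wrist"; returns the picture (384x512x3 uint8, blue, green, red); there is no depth.
- imaging.calibration(name): a dict with "mtx" (3x3 intrinsics, pixels), "cam_to_world" (4x4, takes a point from camera to world coordinates). Camera axes: x right, y down, z forward; pixel columns grow to the right and rows downward; lengths in m; the calibration is good to about 2 mm. A picture is of the moment at which its call begins: read the wrist's pose just before it. calibration takes no time and is no camera call; for the wrist camera it gives the pose at the moment of the call.
- manip.sign_off(): hands the job in; it is judged then, once.
The state is a dict: "clock": time; "qpos": joint angles; "qd": joint speeds; "effort": joint torques, N m; "position": TCP position; "ee_rot": TCP orientation; "contact_force": force on the tool from outside, world axes, zero at the start; "moment": the same for the moment, N m; "width": finger opening in m; "gripper_force": force on a finger pad.
Only numpy, scipy, OpenCV 4.12 (cv2) and the standard library are available. Lean on these libraries where they do the work, as an engineer would, in place of code of your own. Each camera call takes 0.05 s, during which the arm holds its last target. There are 200 camera calls.

## Working session

There is one attempt and no reset: what is moved stays moved. The work goes in short steps, Python scripts to look and compute and a tool call to move; the robot and the scene stay as the last step left them, time stands still between calls to the robot, and variables do not carry over. Pictures are saved under pics/ and viewed, at most 12 in all, crops included, and the job is handed in when it is done.

Besides the shell and the picture viewer there is one more tool, called after "Emit:" by a JSON object that holds its "method" and its "body". jog_arm: Moves the arm, as the interface text tells. Its arguments: {"type":"object","properties":{"deltas":{"type":"array"},"grip_force":{"type":"number"}},"required":["deltas"]}

```bash
mkdir -p pics; python3 - <<'E'
from rig import manip, imaging
import cv2
for n in ("scene","side"):
    cv2.imwrite(f"pics/{n}0.png",imaging.get_image(n))
    c=imaging.calibration(n); print(n,c["mtx"].round(1).tolist(),c["cam_to_world"].round(3).tolist())
s=manip.get_state(); print(s)
E
```

```text
scene [[382.3, 0.0, 256.2], [0.0, 382.3, 187.8], [0.0, 0.0, 1.0]] [[0.264, 0.782, -0.565, 1.045], [0.964, -0.205, 0.166, -0.133], [0.014, -0.589, -0.808, 0.74], [0.0, 0.0, 0.0, 1.0]]
side [[418.5, 0.0, 252.9], [0.0, 418.5, 196.4], [0.0, 0.0, 1.0]] [[-0.738, -0.352, 0.576, 0.113], [-0.675, 0.375, -0.635, 0.54], [0.008, -0.858, -0.514, 0.544], [0.0, 0.0, 0.0, 1.0]]
{'clock': 0.1, 'qpos': array([-1.20994181e-01,  2.76518636e-01,  1.50604332e+00,  1.96095617e-05,
        1.36070838e+00, -1.20961538e-01]), 'qd': array([-0.00057912, -0.00102637, -0.00212725,  0.00029174, -0.00065501,
       -0.00072764]), 'effort': array([ 1.55745878e-03, -4.17697620e+01, -2.46405226e+01, -1.74112388e-04,
        5.80947395e-03,  2.85749664e-07]), 'position': array([5.74525948e-01, 6.24253946e-05, 2.41519027e-01]), 'ee_rot': array([-6.66307469e-04,  7.07119525e-01,  7.07093540e-01, -5.09682048e-04]), 'contact_force': array([-0.47583986,  0.12718029, -0.94443038]), 'moment': array([-0.01131839, -0.00938683,  0.00311602]), 'gripper_force': 0.0, 'width': 0.08568991539920183}
```

View pics/scene0.png

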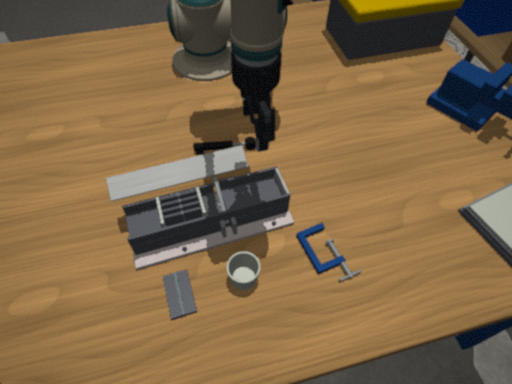

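View pics/side0.png

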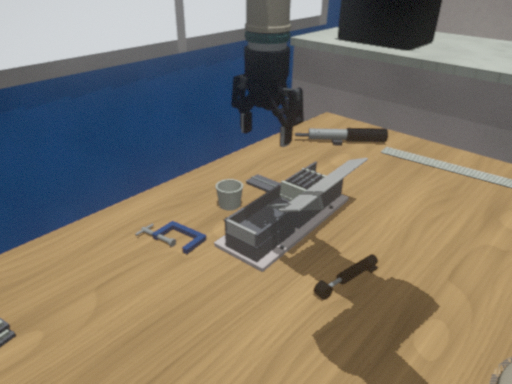

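The scene view shows the chute at about (125–290, 170–260) and the bar on the robot side at (108–245, 150–195). The rack is at about (180, 207) and the gate at about (220, 205). The side view shows the same layout from the other side. I'll enlarge both to pick corners.

```bash
python3 - <<'E'
import cv2
a=cv2.imread("pics/scene0.png")[140:270,100:300]; cv2.imwrite("pics/sc.png",cv2.resize(a,None,fx=4,fy=4,interpolation=cv2.INTER_CUBIC))
a=cv2.imread("pics/side0.png")[145:275,210:390]; cv2.imwrite("pics/sd.png",cv2.resize(a,None,fx=4,fy=4,interpolation=cv2.INTER_CUBIC))
E
```

```text
(no output)
```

View pics/sc.png

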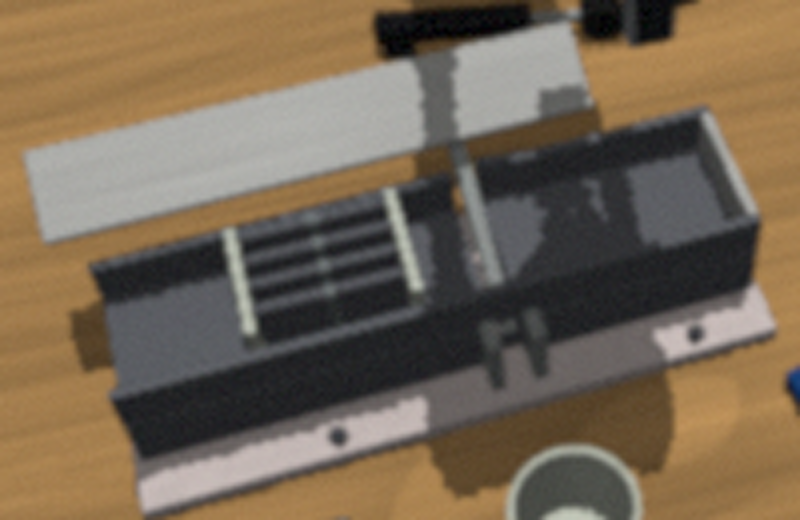

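View pics/sd.png

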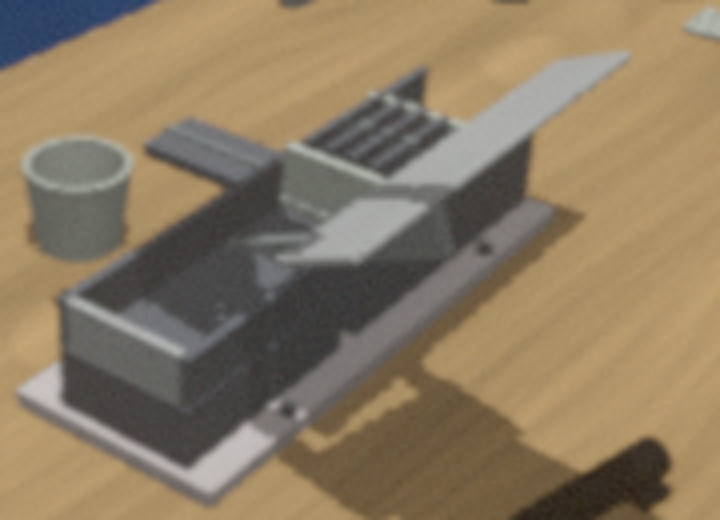

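```bash
cat > h.py <<'E'
import numpy as np
from rig import manip, imaging
def ray(n,uv,z):
    c=imaging.calibration(n);T=c["cam_to_world"]
    d=T[:3,:3]@np.linalg.solve(c["mtx"],[*uv,1]);o=T[:3,3]
    return (o+d*(z-o[2])/d[2])[:2]
def fit(A,B):
    A=np.array(A,float);B=np.array(B,float);a=A-A.mean(0);b=B-B.mean(0)
    t=np.arctan2((a[:,0]*b[:,1]-a[:,1]*b[:,0]).sum(),(a*b).sum())
    R=np.array([[np.cos(t),-np.sin(t)],[np.sin(t),np.cos(t)]]);o=B.mean(0)-R@A.mean(0)
    return t,o,((A@R.T+o-B)*1000).round(1)
E
python3 - <<'E'
from h import *
SC=lambda p:(p[0]/4+100-.4,p[1]/4+140-.4); SD=lambda p:(p[0]/4+210-.4,p[1]/4+145-.4)
L={"scene":(SC,[((25,152),(-87,-215,124)),((575,22),(-87,75,124)),((45,242),(-41,-215,104)),((592,105),(-41,75,104)),((90,265),(-42,-200,80)),((113,395),(42,-200,80))]),
"side":(SD,[((628,54),(-87,-215,124)),((358,262),(-87,75,124)),((278,261),(-41,75,104)),((427,68),(42,-200,80))])}
AA=[];BB=[]
for n,(f,l) in L.items():
    A=[np.array(m[:2])/1000 for _,m in l];B=[ray(n,f(p),m[2]/1000) for p,m in l]
    print(n,*fit(A,B));AA+=A;BB+=B
t,o,r=fit(AA,BB);print("all",np.degrees(t),o,r.tolist())
R=np.array([[np.cos(t),-np.sin(t)],[np.sin(t),np.cos(t)]])
for p in [(225,230),(243,335),(403,190),(422,295)]:
    print("rack",((ray("scene",SC(p),.092)-o)@R*1000).round(1))
for p in [(290,143),(380,188)]: print("rack front side",((ray("side",SD(p),.092)-o)@R*1000).round(1))
for p in [(705,110),(757,218)]: print("stop",((ray("scene",SC(p),.08)-o)@R*1000).round(1))
for n in((-84,-70),(0,-200),(0,0),(0,90)): print(n,(R@np.array(n)+np.array(o)*1000).round(1))
E
```

```text
scene 0.05703086287013842 [ 0.58611875 -0.07374309] [[-1.1 -0.4]
 [-1.8 -1.1]
 [ 1.6  0.2]
 [ 1.5  3.2]
 [-2.3 -0.4]
 [ 2.2 -1.5]]
side 0.05973784306510333 [ 0.57914172 -0.06975151] [[-2.4 -4. ]
 [ 0.5  0.6]
 [-0.3  3.2]
 [ 2.2  0.2]]
all 3.5315430059760673 [ 0.58295605 -0.07201757] [[-3.3, 1.0], [-5.3, 0.2], [-0.6, 1.8], [-2.0, 4.7], [-4.5, 1.1], [-0.1, 0.5], [1.9, -6.4], [4.2, -1.9], [3.3, 0.9], [6.4, -2.0]]
rack [ -28.7 -131.3]
rack [  36.2 -134. ]
rack [-24.9 -38.7]
rack [ 41.2 -45.3]
rack front side [ 32.7 -44.7]
rack front side [-33.6 -34.7]
stop [-35.  134.8]
stop [ 42.5 135.1]
(-84, -70) [ 503.4 -147.1]
(0, -200) [ 595.3 -271.6]
(0, 0) [583. -72.]
(0, 90) [577.4  17.8]
```

Chute yaw is about 3.5° and its origin about (583, -72) mm. The rack's rear face is near chute y = -132. Next I move above the start point, with the bar finger over the bar and the channel finger behind the rack, and check with the wrist camera.

Emit:
{"method": "jog_arm", "body": {"deltas": [0, 0, 0.5, -1, -20, -5, 1, 0, 0, 1, -1, -55, -10, 1, 0, 0, 2, -2, -95, -20, 1, 0, 0, 3, -3, -135, -28, 1, 0, 0, 3.5, -4, -175, -36, 1, 0, 0, 3.5, -4, -210, -40, 1, 0, 0, 3.5, -4, -228, -42, 1, 0, 0, 3.5, -4, -233, -42, 1, 0, 0, 3.5, -4, -233, -42, 1, 0, 0, 3.5, -4, -233, -42, 1]}}

```text
clock: 1.1
position: [0.5712, -0.2314, 0.2006]
ee_rot: [-0.0, 0.685, 0.729, 0.0]
contact_force: [-0.5, -0.3, -0.4]
width: 0.0858
gripper_force: 0.0
```

```bash
python3 - <<'E'
from h import *
import cv2
T=imaging.calibration("wrist");print(T["mtx"].round(1).tolist(),T["cam_to_world"].round(4).tolist())
a=imaging.get_image("wrist");b=imaging.get_image("scene");cv2.imwrite("pics/scene1.png",b);cv2.imwrite("pics/w1raw.png",a)
cv2.imwrite("pics/w1.png",cv2.resize(a,(800,600),interpolation=cv2.INTER_CUBIC))
s=manip.get_state();print(s["position"],s["ee_rot"],s["contact_force"],s["clock"])
E
```

```text
[[295.0, 0.0, 253.2], [0.0, 295.0, 193.1], [0.0, 0.0, 1.0]] [[0.9981, 0.0584, 0.0191, 0.5679], [0.0614, -0.9551, -0.2898, -0.1569], [0.0013, 0.2904, -0.9569, 0.3315], [0.0, 0.0, 0.0, 1.0]]
[ 0.57123264 -0.23134238  0.20074975] [3.10312435e-05 6.84540934e-01 7.28974347e-01 3.32095691e-04] [0.23942342 0.41780296 0.18918004] 1.2
```

View pics/w1.png

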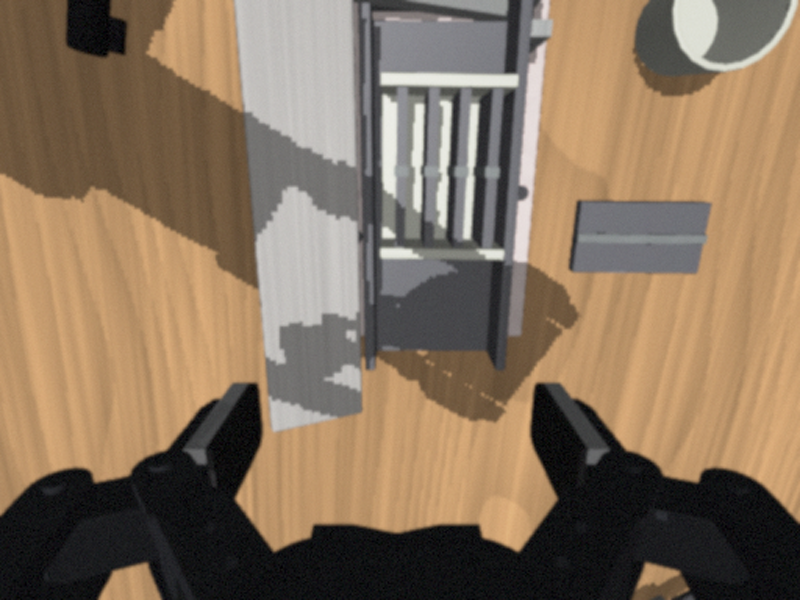

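```bash
python3 - <<'E'
from h import *
W=lambda p:(p[0]*.64,p[1]*.64)
l=[((272,431),(-87,-215,124)),((361,412),(-41,-215,104)),((366,369),(-42,-200,80)),((506,369),(42,-200,80)),((238,0),(-87,None,124)),((359,20),(-42,None,80)),((529,20),(42,None,80))]
A=[np.array(m[:2])/1000 for _,m in l[:4]];B=[ray("wrist",W(p),m[2]/1000) for p,m in l[:4]]
t,o,r=fit(A,B);print(np.degrees(t),o,r.tolist())
for k,j in((0,4),(2,5),(3,6)):
    q=ray("wrist",W(l[j][0]),l[j][1][2]/1000)-B[k];print("edge yaw",np.degrees(np.arctan2(-q[0],q[1])))
t=np.radians(3.45);R=np.array([[np.cos(t),-np.sin(t)],[np.sin(t),np.cos(t)]])
o=np.mean([b-R@a for a,b in zip(A,B)],0);print("o",o,[((b-o)@R*1000-a*1000).round(1) for a,b in zip(A,B)])
for p in[(380,257),(503,257),(380,75),(517,75)]: print("rack",((ray("wrist",W(p),.092)-o)@R*1000).round(1))
print("tcp",((manip.get_state()["position"][:2]-o)@R*1000).round(1))
for p in [(258,385),(533,385)]: print("tip at z .19",((ray("wrist",W(p),.19)-o)@R*1000).round(1))
E
```

```text
3.06251158570815 [ 0.58821344 -0.07387674] [[-0.1, -0.2], [1.5, 0.3], [-0.9, 0.3], [-0.5, -0.4]]
edge yaw 3.0395575415595792
edge yaw 3.5351213752213537
edge yaw 4.097071319658833
o [ 0.5868001  -0.07374039] [array([0. , 0.5]), array([-1.6, -0.1]), array([ 1. , -0.3]), array([ 0.6, -0.2])]
rack [ -31.7 -129.9]
rack [  33.2 -129.8]
rack [-31.  -42.6]
rack [ 33.7 -42.5]
tcp [ -25.  -156.4]
tip at z .19 [ -70.3 -154.4]
tip at z .19 [  23.1 -154.3]
```

Emit:
{"method": "jog_arm", "body": {"deltas": [0, 0, 0, 0, 0, -10, 1, 0, 0, 0, 0, 0, -30, 1, 0, 0, 0, 0, 0, -50, 1, 0, 0, 0, 0, 0, -60, 1, 0, 0, 0, 0, 0, -66, 1, 0, 0, 0, -1, 0, -72, 1, 0, 0, 0, -3, 0, -78, 1, 0, 0, 0, -5, 0, -84, 1, 0, 0, 0, -7, 0, -90, 1, 0, 0, 0, -7, 0, -90, 1, 0, 0, 0, -7, 0, -90, 1]}}

```text
clock: 2.3
position: [0.564, -0.2331, 0.1107]
ee_rot: [0.0, 0.685, 0.728, 0.0]
contact_force: [-0.8, 0.5, 2.6]
width: 0.0855
gripper_force: 1.0
```

```bash
python3 - <<'E'
from h import *
import cv2
a=imaging.get_image("side");cv2.imwrite("pics/side2.png",cv2.resize(a[100:280,200:420],None,fx=3,fy=3,interpolation=cv2.INTER_CUBIC))
s=manip.get_state();print(s["position"],s["contact_force"],s["clock"])
E
```

```text
[ 0.56403509 -0.23315052  0.11074801] [-0.4214893  -0.11212631  2.03647494] 2.35
```

View pics/side2.png

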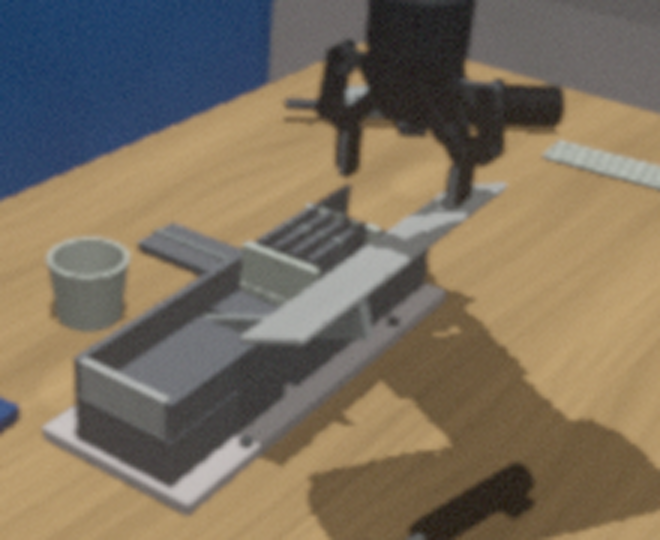

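Emit:
{"method": "jog_arm", "body": {"deltas": [0, 0, 0, -2, 0, -5, 1, 0, 0, 0, -4, 0, -10, 1, 0, 0, 0, -6, 0, -16, 1, 0, 0, 0, -8, 0, -22, 1, 0, 0, 0, -10, -1, -28, 1, 0, 0, 0, -12, -1, -33, 1, 0, 0, 0, -14, -1, -36, 1, 0, 0, 0, -15, -1, -38, 1, 0, 0, 0, -15, -1, -38, 1]}}

```text
clock: 3.25
position: [0.5496, -0.234, 0.0723]
ee_rot: [0.001, 0.685, 0.728, 0.0]
contact_force: [2.8, -0.4, 2.9]
width: 0.0856
gripper_force: 1.6
```

```bash
python3 - <<'E'
from h import *
import cv2
a=imaging.get_image("side");cv2.imwrite("pics/side3.png",cv2.resize(a[120:260,210:410],None,fx=4,fy=4,interpolation=cv2.INTER_CUBIC))
s=manip.get_state();print(s["position"],s["contact_force"],s["clock"])
# predicted side pixels of bar near-end corners (y=75), for gate angles
o=np.array([.5868,-.0737]);t=np.radians(3.45);R=np.array([[np.cos(t),-np.sin(t)],[np.sin(t),np.cos(t)]])
c=imaging.calibration("side");Ti=np.linalg.inv(c["cam_to_world"])
for th in(0,.3,.36,.42,.47):
    out=[]
    for x0,z0 in((-86.8,124.2),(-41.2,103.8)):
        dx,dz=x0-48,z0-42;x=48+dx*np.cos(th)-dz*np.sin(th);z=42+dx*np.sin(th)+dz*np.cos(th)
        p=np.append(o+R@np.array([x,75])/1000,z/1000);q=c["mtx"]@(Ti@np.append(p,1))[:3];q=q[:2]/q[2]
        out.append(((q-[210,120]+.4)*4).round(0).tolist())
    print(th,out)
E
```

```text
[ 0.54967297 -0.23399818  0.0725361 ] [2.89303306 0.73348898 4.27956552] 3.3
0 [[348.0, 352.0], [268.0, 355.0]]
0.3 [[375.0, 443.0], [289.0, 415.0]]
0.36 [[377.0, 460.0], [291.0, 427.0]]
0.42 [[378.0, 477.0], [293.0, 438.0]]
0.47 [[378.0, 491.0], [294.0, 448.0]]
```

View pics/side3.png

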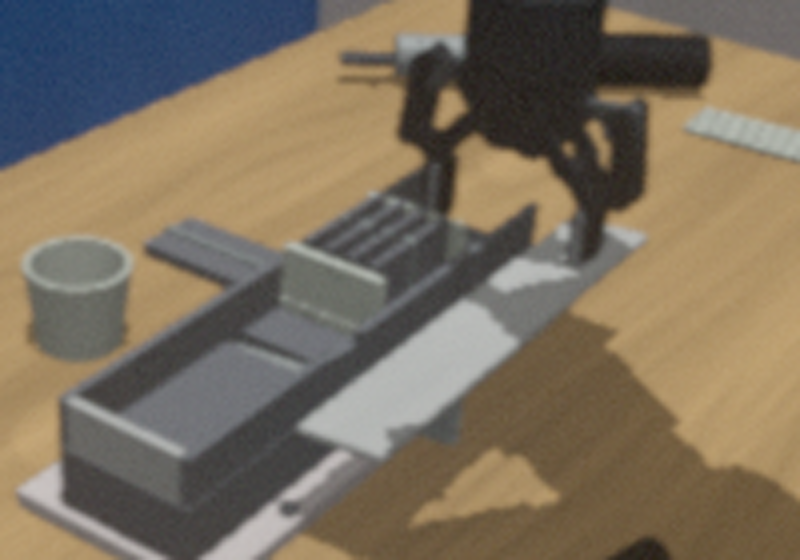

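Emit:
{"method": "jog_arm", "body": {"deltas": [0, 0, 0, 0, 0, -4, 1, 0, 0, 0, 0, 0, -8, 1, 0, 0, 0, 0, 0, -11, 1, 0, 0, 0, 0, 0, -13, 1, 0, 0, 0, 0, 0, -13, 1]}}

```text
clock: 3.8
position: [0.5476, -0.234, 0.0586]
ee_rot: [-0.001, 0.685, 0.728, -0.001]
contact_force: [-2.9, -0.6, 4.7]
width: 0.0855
gripper_force: 2.3
```

```bash
python3 - <<'E'
from h import *
import cv2
a=imaging.get_image("side");cv2.imwrite("pics/side4.png",cv2.resize(a[120:260,210:410],None,fx=4,fy=4,interpolation=cv2.INTER_CUBIC))
s=manip.get_state();print(s["position"],s["contact_force"],s["clock"])
E
```

```text
[ 0.54798406 -0.23393099  0.05890426] [-3.1439083  -1.20830685  4.73654316] 3.85
```

View pics/side4.png

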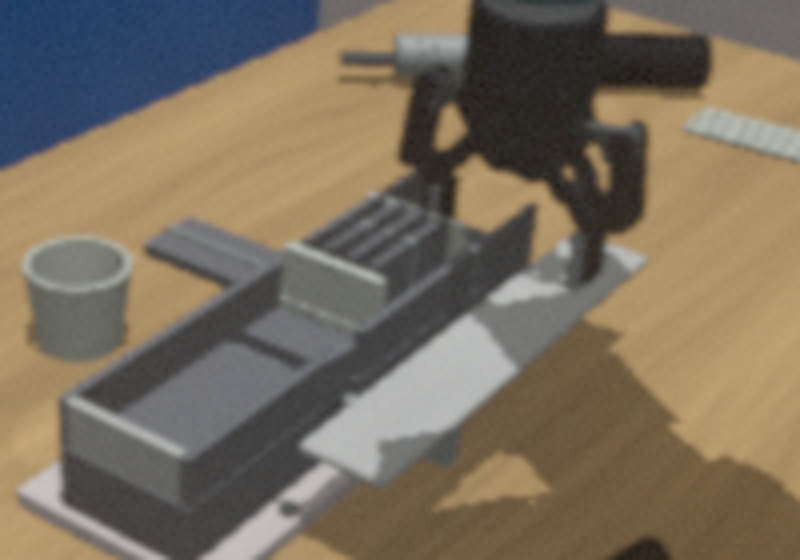

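The bar corners are at (380, 484) and (302, 442), so the gate angle is about 0.40, and the slot looks dark and open. I'll press 3 mm more and start pushing.

Emit:
{"method": "jog_arm", "body": {"deltas": [0, 0, 0, 0, 0, -2, 1, 0, 0, 0, 0, 0, -3, 1, 0, 0, 0, 0, 4, -3, 1, 0, 0, 0, -0.5, 10, -3, 1, 0, 0, 0, -1, 16, -3, 1, 0, 0, 0, -1.5, 23, -3, 1, 0, 0, 0, -2, 31, -3, 1, 0, 0, 0, -2.5, 39, -3, 1, 0, 0, 0, -3, 47, -3, 1, 0, 0, 0, -3.5, 55, -3, 1, 0, 0, 0, -4, 63, -3, 1, 0, 0, 0, -4, 71, -3, 1, 0, 0, 0, -4.5, 79, -3, 1, 0, 0, 0, -5, 87, -3, 1, 0, 0, 0, -5.5, 94, -3, 1, 0, 0, 0, -6, 100, -3, 1, 0, 0, 0, -6, 105, -3, 1, 0, 0, 0, -6.5, 108, -3, 1, 0, 0, 0, -6.5, 110, -3, 1, 0, 0, 0, -6.5, 110, -3, 1]}}

```text
clock: 5.85
position: [0.5435, -0.1239, 0.057]
ee_rot: [0.001, 0.685, 0.729, 0.0]
contact_force: [1.4, -4.2, 5.1]
width: 0.0855
gripper_force: 2.7
```

```bash
python3 - <<'E'
from h import *
import cv2
a=imaging.get_image("side");b=imaging.get_image("scene")
A=cv2.resize(a[120:260,210:410],None,fx=3,fy=3,interpolation=cv2.INTER_CUBIC);B=cv2.resize(b[120:260,100:300],None,fx=3,fy=3,interpolation=cv2.INTER_CUBIC)
cv2.imwrite("pics/both5.png",cv2.resize(np.hstack([A,B]),(800,280)))
cv2.imwrite("pics/side5.png",a)
s=manip.get_state();print(s["position"],s["contact_force"],s["clock"])
E
```

```text
[ 0.54347822 -0.12391525  0.05687209] [ 0.33455954 -4.24884657  4.21042999] 5.95
```

View pics/both5.png

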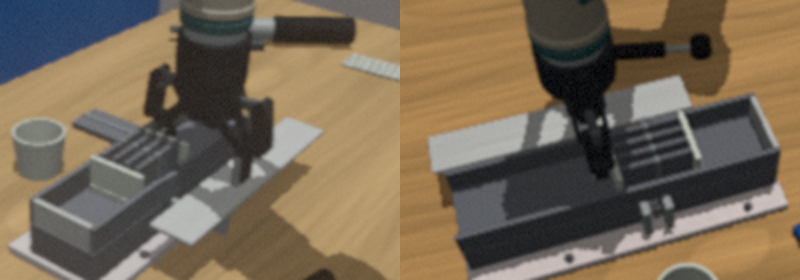

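The rack is crossing the lowered gate with about 4 N of push and the bar still down. I carry on to just short of home.

Emit:
{"method": "jog_arm", "body": {"deltas": [0, 0, 0, 0, 3, 0, 1, 0, 0, 0, -0.5, 9, 0, 1, 0, 0, 0, -1, 16, 0, 1, 0, 0, 0, -1.5, 24, 0, 1, 0, 0, 0, -2, 32, 0, 1, 0, 0, 0, -2.5, 40, 0, 1, 0, 0, 0, -3, 48, 0, 1, 0, 0, 0, -3.5, 56, 0, 1, 0, 0, 0, -4, 62, 0, 1, 0, 0, 0, -4, 67, 0, 1, 0, 0, 0, -4.5, 71, 0, 1, 0, 0, 0, -4.5, 74, 0, 1, 0, 0, 0, -4.5, 75, 0, 1, 0, 0, 0, -4.5, 76, 0, 1, 0, 0, 0, -4.5, 76, 0, 1]}}

```text
clock: 7.45
position: [0.5386, -0.0482, 0.0569]
ee_rot: [0.001, 0.685, 0.729, 0.0]
contact_force: [0.6, -5.6, 6.1]
width: 0.0854
gripper_force: 3.3
```

Emit:
{"method": "jog_arm", "body": {"deltas": [0, 0, 0, 0, 1, 0, 1, 0, 0, 0, 0, 2, 0, 1, 0, 0, 0, 0, 3, 0, 1, 0, 0, 0, 0, 4, 0, 1]}}

```text
clock: 7.85
position: [0.5385, -0.0447, 0.0569]
ee_rot: [0.001, 0.685, 0.729, -0.0]
contact_force: [-0.9, -10.1, 6.0]
width: 0.0854
gripper_force: 5.5
```

Emit:
{"method": "jog_arm", "body": {"deltas": [0, 0, 0, 0, 0.5, 0, 1, 0, 0, 0, 0, 1, 0, 1, 0, 0, 0, 0, 1, 0, 1]}}

```text
clock: 8.15
position: [0.5385, -0.0447, 0.0569]
ee_rot: [0.002, 0.685, 0.729, -0.001]
contact_force: [-0.4, -11.5, 6.3]
width: 0.0852
gripper_force: 5.9
```

Emit:
{"method": "jog_arm", "body": {"deltas": [0, 0, 0, 0, 0.5, 0, 1, 0, 0, 0, 0, 1, 0, 1, 0, 0, 0, 0, 1, 0, 1]}}

```text
clock: 8.45
position: [0.5385, -0.0447, 0.0569]
ee_rot: [0.002, 0.685, 0.729, -0.001]
contact_force: [-1.4, -13.5, 5.7]
width: 0.0852
gripper_force: 7.5
```

```bash
python3 - <<'E'
from h import *
import cv2
a=imaging.get_image("side");b=imaging.get_image("scene")
A=cv2.resize(a[150:280,210:340],(400,400),interpolation=cv2.INTER_CUBIC);B=cv2.resize(b[130:260,180:310],(400,400),interpolation=cv2.INTER_CUBIC)
cv2.imwrite("pics/both6.png",np.hstack([A,B]))
s=manip.get_state();print(s["position"],s["contact_force"],s["clock"])
E
```

```text
[ 0.53850066 -0.04468402  0.05691636] [ -1.08302414 -12.74963645   5.08786997] 8.55
```

View pics/both6.png

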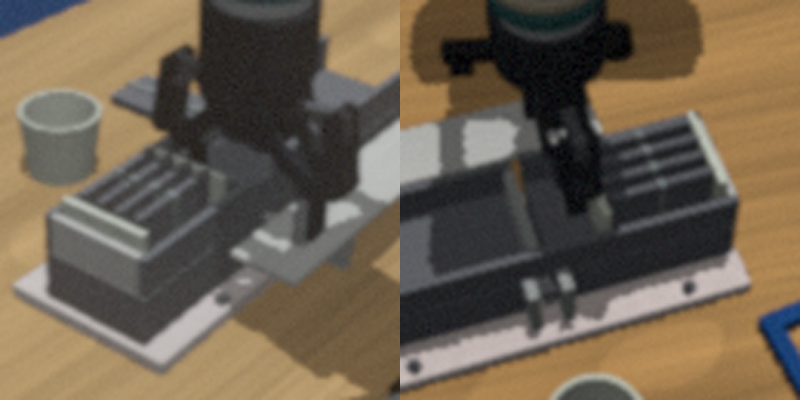

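The rack is solidly stopped: force rises with no further motion, and its front plate meets the end stop. I'll push a bit harder to seat it, back off with the bar still down, then lift away along the bar's arc.

Emit:
{"method": "jog_arm", "body": {"deltas": [0, 0, 0, 0, 2, 0, 1, 0, 0, 0, 0, 4, 0, 1, 0, 0, 0, 0, 5, 0, 1, 0, 0, 0, 0, 5, 0, 1]}}

```text
clock: 8.95
position: [0.5383, -0.0446, 0.0573]
ee_rot: [0.005, 0.685, 0.729, -0.004]
contact_force: [-4.0, -30.0, 6.8]
width: 0.0856
gripper_force: 16.1
```

Emit:
{"method": "jog_arm", "body": {"deltas": [0, 0, 0, 0, -4, 0, 1, 0, 0, 0, 0, -8, 0, 1, 0, 0, 0, 0, -11, 0, 1, 0, 0, 0, 0, -13, 0, 1, 0, 0, 0, 0, -13, 0, 1]}}

```text
clock: 9.45
position: [0.5374, -0.0487, 0.0561]
ee_rot: [-0.001, 0.685, 0.728, 0.0]
contact_force: [-0.2, 4.0, 3.2]
width: 0.0856
gripper_force: 2.1
```

Emit:
{"method": "jog_arm", "body": {"deltas": [0, 0, 0, 0, -2, 1, 1, 0, 0, 0, 1, -2, 4, 1, 0, 0, 0, 3, -2, 10, 1, 0, 0, 0, 6, -2, 17, 1, 0, 0, 0, 9, -2, 25, 1, 0, 0, 0, 12, -2, 33, 1, 0, 0, 0, 16, -2, 41, 1, 0, 0, 0, 19, -2, 49, 1, 0, 0, 0, 22, -2, 57, 1, 0, 0, 0, 24, -2, 66, 1, 0, 0, 0, 24, -2, 78, 1, 0, 0, 0, 24, -2, 95, 1, 0, 0, 0, 24, -2, 120, 1, 0, 0, 0, 24, -2, 150, 1, 0, 0, 0, 24, -2, 175, 1, 0, 0, 0, 24, -2, 190, 1, 0, 0, 0, 24, -2, 195, 1, 0, 0, 0, 24, -2, 195, 1]}}

```text
clock: 11.25
position: [0.562, -0.0521, 0.252]
ee_rot: [0.001, 0.685, 0.728, 0.0]
contact_force: [0.2, -0.6, 0.9]
width: 0.0856
gripper_force: 0.0
```

```bash
python3 - <<'E'
from h import *
import cv2
a=imaging.get_image("side");b=imaging.get_image("scene")
A=cv2.resize(a[145:275,205:335],(400,400),interpolation=cv2.INTER_CUBIC);B=cv2.resize(b[130:260,180:310],(400,400),interpolation=cv2.INTER_CUBIC)
cv2.imwrite("pics/both7.png",np.hstack([A,B]))
s=manip.get_state();print(s["position"],s["contact_force"],s["clock"])
E
```

```text
[ 0.56130015 -0.05189898  0.25043587] [ 0.25678392  0.04124662 -0.18615798] 11.35
```

View pics/both7.png

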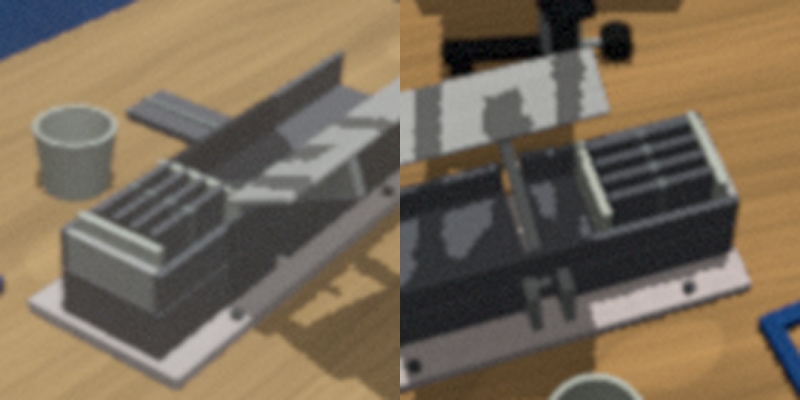

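The rack stands against the end stop, front plate at about (710, 155) in the right half. The gate is up behind it at (520, 195), and the hand is clear.

```bash
python3 -c "
from rig import manip
print(manip.sign_off())"
```

```text
the job is handed in; nothing more can be done
None
```

The rack is home against the end stop, the gate has sprung shut behind it, the hand is clear, and the job was handed in at about 11.4 s of the 38 s allowed.

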